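# Click-test the push-latch switches and set the faulty one aside

## Task

First click all three switch boxes in the rack one after another, from the robot's left to its right, pressing each button fully down and letting go: two stay down, one springs back. Then lift the one that springs back out of the rack, set it upright on the black silicone pad and let go to change your grip, take it by its long sides and gently stand it upright in the steel returns bracket, between the two cheeks and not sticking out at the open sides. Leave the two good boxes standing in the rack with their buttons down, and do not disturb the jar or the bearing sleeves.

Things in the scene. Friction and masses are not known exactly. Their poses are not given: they have to be found in the camera images.
- switch_a (a point): centre of the housing (half-way up, 26 mm above its underside) of one of three outwardly identical push-button switch boxes: dark brown plastic block 62 mm long (own x) by 40 mm wide (own y) by 52 mm high (own z, up), about 0.18 kg, with a round grey button on the middle of its top. The three start side by side in the rack, in any order; one of the three is faulty, which one can only be found by clicking
- button_a (a point): centre of the top face of the button of switch_a: 26 mm across, standing 16 mm above the housing when up, 8 mm when fully down (moves with it)
- plunger_a (a joint): how far the button of switch_a is pressed: 0 m up, 0.008 m fully down; pressing takes about 2 to 4 N before the stop. A sound one stays down when let go, a faulty one springs back up
- switch_b (a point): centre of the housing (half-way up, 26 mm above its underside) of one of three outwardly identical push-button switch boxes: dark brown plastic block 62 mm long (own x) by 40 mm wide (own y) by 52 mm high (own z, up), about 0.18 kg, with a round grey button on the middle of its top. The three start side by side in the rack, in any order; one of the three is faulty, which one can only be found by clicking
- button_b (a point): centre of the top face of the button of switch_b: 26 mm across, standing 16 mm above the housing when up, 8 mm when fully down (moves with it)
- plunger_b (a joint): how far the button of switch_b is pressed: 0 m up, 0.008 m fully down; pressing takes about 2 to 4 N before the stop. A sound one stays down when let go, a faulty one springs back up
- switch_c (a point): centre of the housing (half-way up, 26 mm above its underside) of one of three outwardly identical push-button switch boxes: dark brown plastic block 62 mm long (own x) by 40 mm wide (own y) by 52 mm high (own z, up), about 0.18 kg, with a round grey button on the middle of its top. The three start side by side in the rack, in any order; one of the three is faulty, which one can only be found by clicking
- button_c (a point): centre of the top face of the button of switch_c: 26 mm across, standing 16 mm above the housing when up, 8 mm when fully down (moves with it)
- plunger_c (a joint): how far the button of switch_c is pressed: 0 m up, 0.008 m fully down; pressing takes about 2 to 4 N before the stop. A sound one stays down when let go, a faulty one springs back up
- rack_mid (a point): middle of the top of the fixed rack's wooden base, 8 mm above the bench, 70 mm (own x) by 176 mm (own y). Three bays in a row along own y (+y is the robot's left), 52 mm apart, between four dividers 6 mm thick, 48 mm long, 46 mm high; the boxes stand with their long side along the rack's x. 3 mm to spare either side of a box; open at +x and -x, so a box can be gripped only by its end faces
- pad_top (a point): middle of the top of the fixed black silicone pad, 120 mm (own x) by 110 mm (own y), 6 mm thick
- bay_floor (a point): middle of the floor of the fixed steel returns bracket (floor 4 mm above the bench, plate 96 by 74 mm). Two upright steel cheeks at own x = +35 and -35 mm (inner faces; 4 mm thick, 64 mm wide along own y, rising 42 mm above the floor); open on both y sides and above. A box stands between them with its long side along the bracket's x, 4 mm to spare at each end, so it can be held there only by its two long sides (40 mm apart)
- jar: glass jam jar with steel twist cap, 70 mm across, 95 mm high; bystander; origin under its centre
- sleeve_1: white plastic bearing sleeve 36 mm across, 28 mm high, standing; bystander; origin under its centre
- sleeve_2: the other such bearing sleeve; bystander; origin under its centre
Not all that is in view belongs to the job. Leave any purple look-alike of the part that bears switch_c alone.

How it is judged:
By the outcome, as a careful person would: the job done as asked, in the order asked, and still so for the second after the job is handed in, with the robot touching nothing.
It also fails if it takes over 67 s, if anything falls off the work surface, if the arm or the gripper's body presses on something with over 40 N, if the wrist force passes 120 N, or if a joint passes its speed limit or range.

## Robot

A 6-joint arm with a two-finger parallel gripper is mounted at the origin on the work surface. World frame = base frame: x ahead of the robot, y to its left, z up, the work surface at z = 0. Lengths are in m, angles in rad, forces in N, time in s.
With the tool pointing down it reaches from about 0.3 to 0.875 m from the base axis. Payload 6.4 kg.
Tool frame: the origin (TCP) lies at the very end of the fingers, on their centre line; the grasp point (between the pads) lies 19 mm behind it; z points along the fingers, y is the line along which they close (so a half turn about z gives the same grasp; the last joint's range is limited). The gripper opens to 85 mm and grips with 20 to 120 N. Pads are 22 mm wide; open, the fingers measure 114 mm over their backs; the gripper's body (76 mm by 85 mm) begins 54 mm behind the grasp point. The pads swing forward as they close: fully open they stand 13 mm farther back than shut.
Start: joints at [-1.512, 0.181, 1.607, -0, 1.354, -0.206], TCP at [0.151, -0.555, 0.231] pointing down, gripper open.
Joint ranges: [-2.99, 2.99], [-0.89, 2.07], [0.3, 2.58], [-1.14, 4.28], [0, 2.63], [-3.12, 3.12]. Speed limits (rad/s): [2.57, 2.57, 3.01, 3.14, 3.14, 3.14].

## Interface

Orientations are given as a unit quaternion [w, x, y, z].
In Python, from rig import manip, eyes gives the robot as it stands. The module is installed in compiled form; this text tells all that it offers.
- The arm moves only by the tool arm_command, never from a script. Its argument "increments" is text: rows parted by semicolons, each of 6 numbers parted by spaces: the shift along the tool's x, y, z normalised to -1 to 1, where 1 is 0.04 m, then the turn, a rotation vector about the tool's x, y, z normalised to -1 to 1, where 1 is 5 degrees. A call has 1 to 8 rows; each row shifts and turns the commanded pose from where the row before left it, along the tool's axes as they then stand; what a row does not reach is not made up. A row lasts 1/8 s, in which the tool goes at most 62.5 mm and 10.7 degrees, less where a joint would pass 70% of its speed; a pose out of reach is approached as far as the arm can. A call with a number of a shift or a turn outside -1 to 1 is refused whole. A call with a gripper value outside its range is refused whole. "grip" is the closure, from -1 (fully open) to 1 (shut), set as the call begins (left out, the last holds). The fingers move at their own pace and stop on an object; the grip force is fixed at half the most. Time passes only in rows, so rows that do not move let the fingers close. It gives the time, the measured TCP pose, the force, the opening and the grip force at its end, in the units of the state.
- manip.sense(): the state, without advancing time (a new reading comes with each control period).
- eyes.camera(name): name is "side" or "top" or "wrist"; returns a dict with "pixels" (400x640x3 uint8, blue, green, red), "intrinsics" (3x3 intrinsics, pixels), "rvec" (rotation vector, rad) and "tvec" (3), from world to camera coordinates, as OpenCV has them. Camera axes: x right, y down, z forward; pixel columns grow to the right and rows downward; lengths in m; the calibration is good to about 2 mm. A picture is of the moment at which its call begins. There is no depth.
- manip.hand_in(): hands the job in; it is judged then, once.
The state is a dict: "clock": time; "joint_positions": joint angles; "joint_velocities": joint speeds; "tau": joint torques, N m; "eef_pos": TCP position; "tcp_rot": TCP orientation; "force": force on the tool from outside, world axes, zero at the start; "moment": the same for the moment, N m; "finger_gap": finger opening in m; "gripper_force": force on a finger pad.
Only numpy, scipy, OpenCV 4.12 (cv2) and the standard library are available. Lean on these libraries where they do the work, as an engineer would, in place of code of your own. Each camera call takes 0.05 s, during which the arm holds its last target. There are 200 camera calls.

## Working session

There is one attempt and no reset: what is moved stays moved. The work goes in short steps, Python scripts to look and compute and a tool call to move; the robot and the scene stay as the last step left them, time stands still between calls to the robot, and variables do not carry over. Pictures are saved under pics/ and viewed, at most 10 in all, crops included, and the job is handed in when it is done.

Besides the shell and the picture viewer there is one more tool, called by a JSON object that holds its "api" and its "payload". arm_command: Moves the arm, as the interface text tells. Its arguments: {"type":"object","properties":{"increments":{"type":"string"},"grip":{"type":"number"}},"required":["increments"]}

```bash
mkdir -p pics
cat > h.py <<'E'
import numpy as np, cv2
from rig import manip, eyes
def cam(n):
    c=eyes.camera(n); R=cv2.Rodrigues(np.array(c["rvec"],float))[0]
    return c["pixels"],np.array(c["intrinsics"],float),R,np.array(c["tvec"],float).ravel()
def ray(K,R,t,uv):
    d=R.T@np.linalg.solve(K,np.array([uv[0],uv[1],1.])); return -R.T@t,d/np.linalg.norm(d)
def plane(K,R,t,uv,z):
    o,d=ray(K,R,t,uv); return o+d*(z-o[2])/d[2]
def tri(*rays):
    A=np.zeros((3,3));b=np.zeros(3)
    for o,d in rays:
        P=np.eye(3)-np.outer(d,d);A+=P;b+=P@o
    p=np.linalg.solve(A,b); return p,[np.linalg.norm((np.eye(3)-np.outer(d,d))@(p-o)) for o,d in rays]
E
python3 - <<'E'
from h import *
import pickle
S={}
for n in ("top","side"):
    S[n]=cam(n); cv2.imwrite(f"pics/{n}0.png",S[n][0]); o=-S[n][2].T@S[n][3]; print(n,o.round(3),S[n][1][0,0])
pickle.dump(S,open("s0.pkl","wb"))
s=manip.sense();print(s["clock"],s["eef_pos"],s["tcp_rot"],s["finger_gap"])
E
```

```text
top [ 0.415 -0.007  0.941] 428.09029814237397
side [0.267 0.598 0.703] 472.36579421297284
0.1 [ 0.15048317 -0.55446239  0.23050246] [-7.71325164e-04  9.91245148e-01  1.32032033e-01  6.51976449e-05] 0.08547469869661982
```

View pics/top0.png

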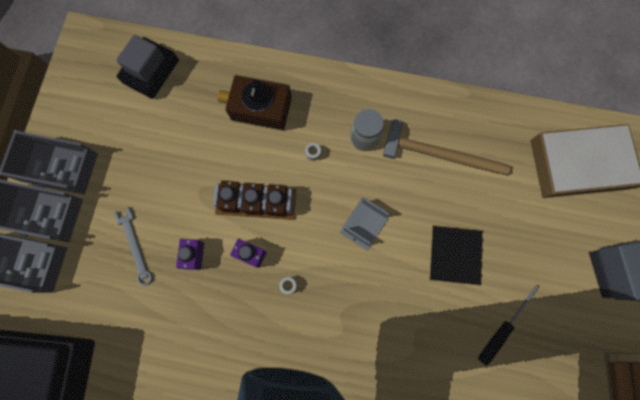

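View pics/side0.png

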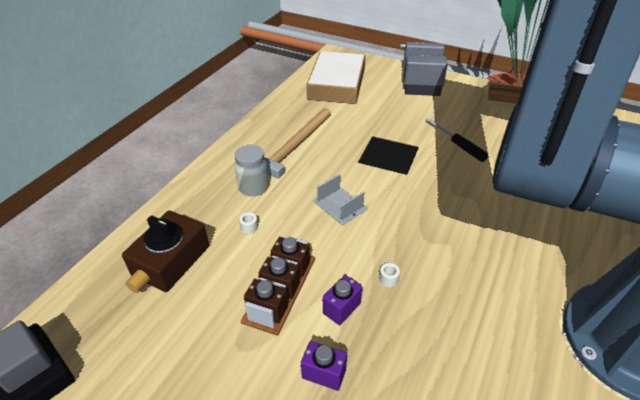

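Top view: rack with three brown boxes around (255,200), with buttons near (228,193), (252,195) and (277,199). The bracket is at (366,222), the pad at (456,255), the jar at (368,128), and the sleeves at (314,151) and (288,285). The purple look-alikes at (190,253) and (248,252) are not mine: wrong colour and outside the rack. The side view shows the same, with the rack buttons at (265,287), (278,265) and (290,243).

Run:
```python
from h import *
import pickle
S=pickle.load(open("s0.pkl","rb"))
def crop(n,x0,y0,x1,y1,k):
    return cv2.resize(S[n][0][y0:y1,x0:x1],None,fx=k,fy=k,interpolation=cv2.INTER_CUBIC)
a=crop("top",205,170,305,230,4); b=crop("top",335,190,400,255,4); c=crop("side",235,225,325,340,4)[:, :]; d=crop("side",305,165,375,230,4)
can=np.zeros((590,800,3),np.uint8)
can[:240,:400]=a; can[:260,400:660]=b; can[260:590,:360]=c[:330]; can[260:520,400:680]=d
cv2.imwrite("pics/crops.png",can)
n="top"; im,K,R,t=S[n]
hsv=cv2.cvtColor(im,cv2.COLOR_BGR2HSV)
# pad
for n,roi in (("top",(420,215,495,295)),("side",(350,130,425,180))):
    im,K,R,t=S[n]; x0,y0,x1,y1=roi
    m=(im[y0:y1,x0:x1].max(2)<45).astype(np.uint8)
    c=max(cv2.findContours(m,0,1)[0],key=cv2.contourArea)
    q=cv2.approxPolyDP(c,5,True)[:,0]+[x0,y0]
    print(n,q.tolist()); print(np.array([plane(K,R,t,p,.006) for p in q]).round(4).tolist())
# buttons: grey
for n,roi in (("top",(212,178,300,220)),("side",(240,230,318,305))):
    im,K,R,t=S[n]; x0,y0,x1,y1=roi; h=cv2.cvtColor(im,cv2.COLOR_BGR2HSV)[y0:y1,x0:x1]
    m=((h[...,1]<50)&(h[...,2]>50)&(h[...,2]<170)).astype(np.uint8)*255
    N,l,st,ce=cv2.connectedComponentsWithStats(m)
    for i in range(1,N):
        if st[i,4]>40: print(n,st[i].tolist(),(ce[i]+[x0,y0]).round(1),plane(K,R,t,ce[i]+[x0,y0],.076).round(4))
for n,p,z in (("top",(368,118),.095),("top",(314,151),.028),("top",(288,285),.028),("top",(384,143),0.02),("side",(250,155),.095)):
    im,K,R,t=S[n]; print(n,p,plane(K,R,t,p,z).round(3))
```

```text
top [[434, 227], [431, 278], [479, 283], [481, 232]]
[[0.59, -0.2159, 0.006], [0.4796, -0.2258, 0.006], [0.4895, -0.3279, 0.006], [0.5995, -0.3184, 0.006]]
side [[373, 137], [359, 161], [406, 173], [417, 148]]
[[0.6, -0.3197, 0.006], [0.5919, -0.2163, 0.006], [0.4786, -0.2252, 0.006], [0.4874, -0.3265, 0.006]]
top [1, 6, 19, 23, 235] [221.3 193.6] [0.5589 0.2412 0.076 ]
top [25, 7, 7, 24, 112] [240.1 197. ] [0.5597 0.2013 0.076 ]
top [50, 8, 6, 26, 106] [264.4 198.1] [0.5673 0.1514 0.076 ]
top [32, 11, 13, 13, 132] [250.2 195. ] [0.5679 0.1818 0.076 ]
top [74, 10, 7, 26, 127] [289.  200.1] [0.5733 0.1008 0.076 ]
top [57, 12, 12, 14, 131] [274.4 196.6] [0.5744 0.132  0.076 ]
side [42, 7, 27, 16, 205] [290.1 244.1] [0.5713 0.1344 0.076 ]
side [30, 25, 28, 20, 252] [278.9 264.5] [0.5652 0.1827 0.076 ]
side [16, 47, 30, 21, 294] [266.  287.3] [0.5593 0.2326 0.076 ]
top (368, 118) [ 0.774 -0.026  0.095]
top (314, 151) [0.702 0.076 0.028]
top (288, 285) [0.405 0.07  0.028]
top (384, 143) [ 0.754 -0.074  0.02 ]
side (250, 155) [ 0.761 -0.027  0.095]
```

View pics/crops.png

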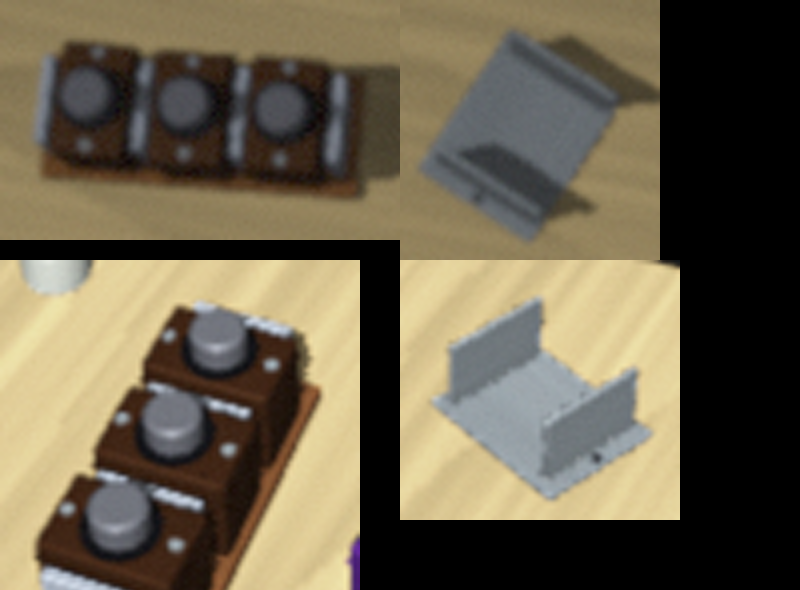

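The crop confirms three brown boxes with grey buttons between light dividers (the ones meant). The bracket's cheeks are visible: far cheek tops at about (363,198)–(389,215) in the top view, near cheek tops at about (346,228)–(372,243).

Run:
```python
from h import *
import pickle
S=pickle.load(open("s0.pkl","rb"))
T=lambda x,y:(205+x/4-.4,170+y/4-.4); B=lambda x,y:(335+(x-400)/4-.4,190+y/4-.4)
C=lambda x,y:(235+x/4-.4,225+(y-260)/4-.4); D=lambda x,y:(305+(x-400)/4-.4,165+(y-260)/4-.4)
def m(name,p,q):
    a=ray(*S["top"][1:],p); b=ray(*S["side"][1:],q); P,e=tri(a,b); print(name,P.round(4),(np.array(e)*1e3).round(1)); return P
for n,p,q in (("b1",(86,96),(118,498)),("b2",(185,103),(174,407)),("b3",(282,107),(218,326)),("s1f",(97,52),(68,507)),("s1n",(85,146),(176,545)),
 ("s2f",(192,62),(122,412)),("s2n",(184,154),(228,450)),("s3f",(288,68),(168,336)),("s3n",(280,160),(271,365))): m(n,T(*p),C(*q))
for n,p,q in (("farcheekL",(513,31),(449,347)),("farcheekR",(618,100),(541,301)),("nearL",(443,150),(543,417)),("nearR",(548,212),(635,371)),("floorL",(420,170),(550,498)),("floorB",(530,241),(651,433))): m(n,B(*p),D(*q))
for p in ((420,170),(530,241)): print(plane(*S["top"][1:],B(*p),.004).round(4))
for p in ((433,402),(550,498),(651,433)): print("s",plane(*S["side"][1:],D(*p),.004).round(4))
```

```text
b1 [0.5618 0.2309 0.0802] [1.6 1.6]
b2 [0.5674 0.1798 0.0796] [0.7 0.7]
b3 [0.5752 0.1305 0.0779] [0.3 0.3]
s1f [0.5872 0.2349 0.0638] [0. 0.]
s1n [0.5378 0.2294 0.0622] [0.6 0.6]
s2f [0.5919 0.184  0.0671] [0.8 0.8]
s2n [0.5436 0.1776 0.0621] [0.4 0.4]
s3f [0.5994 0.1345 0.0626] [0.6 0.6]
s3n [0.5504 0.1278 0.062 ] [0.4 0.4]
farcheekL [ 0.615  -0.0486  0.0495] [0. 0.]
farcheekR [ 0.5909 -0.1101  0.0436] [0.5 0.5]
nearL [ 0.5467 -0.0236  0.0498] [1.9 1.9]
nearR [ 0.5249 -0.0845  0.0411] [0. 0.]
floorL [ 0.5386 -0.0146  0.0041] [0.5 0.5]
floorB [ 0.5118 -0.0808  0.0053] [0. 0.]
[ 0.5382 -0.0147  0.004 ]
[ 0.5119 -0.0809  0.004 ]
s [ 0.6261 -0.0503  0.004 ]
s [ 0.5392 -0.0146  0.004 ]
s [ 0.5123 -0.082   0.004 ]
```

```bash
cat >> h.py <<'E'
def pose():
    s=manip.sense(); w,x,y,z=s["tcp_rot"]
    from scipy.spatial.transform import Rotation as Ro
    R=Ro.from_quat([x,y,z,w]).as_matrix(); return np.array(s["eef_pos"]),R,s
def plan(*goals,start=None):
    """goals (x,y,z,yawdeg[,smax mm]): print rows for tool pointing down"""
    p,R,s=pose(); yaw=np.degrees(np.arctan2(R[1,0],R[0,0])); 
    if start is not None: p,yaw=np.array(start[:3]),start[3]
    print("from",p.round(4),"yaw",round(yaw,2),"tilt",R[:2,2].round(4))
    rows=[]
    for g in goals:
        sm=(g[4] if len(g)>4 else 38)/1000; G=np.array(g[:3]); 
        n=max(1,int(np.ceil(max(np.linalg.norm(G-p)/sm,abs(g[3]-yaw)/4.8))))
        for k in range(n,0,-1):
            dr=np.round(-(g[3]-yaw)/k/5,2); a=np.radians(yaw); d=(G-p)/k
            # row shift taken along tool axes as they stand at the row's start
            u=np.round(np.array([np.cos(a)*d[0]+np.sin(a)*d[1],np.sin(a)*d[0]-np.cos(a)*d[1],-d[2]])/.04,2)
            rows.append("%g %g %g 0 0 %g"%(*u,dr))
            p=p+np.array([np.cos(a)*u[0]+np.sin(a)*u[1],np.sin(a)*u[0]-np.cos(a)*u[1],-u[2]])*.04; yaw-=dr*5
    for i in range(0,len(rows),8): print(";".join(rows[i:i+8]))
E
python3 - <<'E'
from h import *
plan((.47,.2,.24,97.3))
E
```

```text
from [ 0.1505 -0.5545  0.2305] yaw 15.17 tilt [-0.0001  0.0015]
0.57 -0.73 -0.01 0 0 -0.75;0.62 -0.69 -0.01 0 0 -0.75;0.67 -0.65 -0.01 0 0 -0.75;0.71 -0.61 -0.01 0 0 -0.75;0.74 -0.56 -0.01 0 0 -0.75;0.78 -0.51 -0.01 0 0 -0.75;0.81 -0.46 -0.01 0 0 -0.75;0.84 -0.4 -0.01 0 0 -0.75
0.86 -0.35 -0.01 0 0 -0.74;0.89 -0.29 -0.01 0 0 -0.75;0.9 -0.23 -0.01 0 0 -0.74;0.92 -0.17 -0.01 0 0 -0.75;0.92 -0.11 -0.01 0 0 -0.74;0.93 -0.05 -0.01 0 0 -0.75;0.93 0.01 -0.01 0 0 -0.74;0.93 0.07 -0.01 0 0 -0.75
0.92 0.13 -0.01 0 0 -0.74;0.91 0.19 -0.01 0 0 -0.75;0.9 0.24 -0.01 0 0 -0.74;0.88 0.3 -0.02 0 0 -0.75;0.86 0.36 -0.01 0 0 -0.74;0.84 0.42 -0.02 0 0 -0.75
```

{"api": "arm_command", "payload": {"increments": "0.57 -0.73 -0.01 0 0 -0.75;0.62 -0.69 -0.01 0 0 -0.75;0.67 -0.65 -0.01 0 0 -0.75;0.71 -0.61 -0.01 0 0 -0.75;0.74 -0.56 -0.01 0 0 -0.75;0.78 -0.51 -0.01 0 0 -0.75;0.81 -0.46 -0.01 0 0 -0.75;0.84 -0.4 -0.01 0 0 -0.75", "grip": 1}}

```text
clock: 1.1
eef_pos: [0.2667, -0.2793, 0.2342]
tcp_rot: [-0.0, 0.923, 0.385, 0.0]
force: [-0.2, -0.5, -0.5]
finger_gap: 0.0001
gripper_force: 0.0
```

{"api": "arm_command", "payload": {"increments": "0.86 -0.35 -0.01 0 0 -0.74;0.89 -0.29 -0.01 0 0 -0.75;0.9 -0.23 -0.01 0 0 -0.74;0.92 -0.17 -0.01 0 0 -0.75;0.92 -0.11 -0.01 0 0 -0.74;0.93 -0.05 -0.01 0 0 -0.75;0.93 0.01 -0.01 0 0 -0.74;0.93 0.07 -0.01 0 0 -0.75"}}

```text
clock: 2.1
eef_pos: [0.3833, -0.0052, 0.2375]
tcp_rot: [-0.0, 0.793, 0.609, -0.0]
force: [0.6, -1.0, -0.1]
finger_gap: 0.0003
gripper_force: 0.0
```

{"api": "arm_command", "payload": {"increments": "0.92 0.13 -0.01 0 0 -0.74;0.91 0.19 -0.01 0 0 -0.75;0.9 0.24 -0.01 0 0 -0.74;0.88 0.3 -0.02 0 0 -0.75;0.86 0.36 -0.01 0 0 -0.74;0.84 0.42 -0.02 0 0 -0.75;0 0 0 0 0 0"}}

```text
clock: 2.98
eef_pos: [0.4702, 0.2013, 0.2403]
tcp_rot: [-0.0, 0.659, 0.752, -0.0]
force: [-0.1, -0.8, -0.3]
finger_gap: 0.0002
gripper_force: 0.0
```

Run:
```python
from h import *
import pickle
w=cam("wrist"); pickle.dump(w,open("w1.pkl","wb")); cv2.imwrite("pics/w1.png",w[0])
p,R,s=pose(); print(p.round(4),R.round(3).tolist(),s["finger_gap"],s["clock"],s["force"],(-w[2].T@w[3]).round(3),w[2].round(3).tolist(),w[1][0,0])
```

```text
[0.4698 0.2002 0.2402] [[-0.129, 0.992, -0.001], [0.992, 0.129, -0.0], [-0.0, -0.001, -1.0]] 0.00023924906652761108 3.025 [ 0.8164035  -0.29776884 -0.63957565] [0.46  0.279 0.383] [[0.991, 0.131, -0.001], [0.125, -0.943, 0.307], [0.039, -0.305, -0.952]] 348.79521114493275
```

View pics/w1.png

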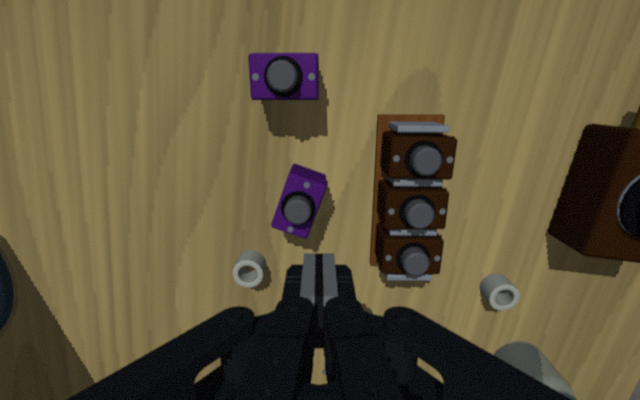

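Wrist view: buttons at (425,160), (419,213) and (414,260), left to right in robot terms. The orange base corners are at (377,114) and (444,115).

Run:
```python
from h import *
import pickle
S=pickle.load(open("s0.pkl","rb")); w=pickle.load(open("w1.pkl","rb")); im=w[0]
g=cv2.cvtColor(im,cv2.COLOR_BGR2GRAY); h=cv2.cvtColor(im,cv2.COLOR_BGR2HSV)
T=lambda x,y:(205+x/4-.4,170+y/4-.4);C=lambda x,y:(235+x/4-.4,225+(y-260)/4-.4)
tp=[T(86,96),T(185,103),T(282,107)]; sp=[C(118,498),C(174,407),C(218,326)]
for i,(u,v) in enumerate(((425,160),(419,213),(414,260))):
    x0,y0=u-20,v-18
    hh=h[y0:v+19,x0:u+21]; m=((hh[...,1]<60)&(hh[...,2]>55)).astype(np.uint8)
    m=cv2.morphologyEx(m,cv2.MORPH_OPEN,cv2.getStructuringElement(2,(11,11)))
    N,l,st,ce=cv2.connectedComponentsWithStats(m); k=1+np.argmax(st[1:,4]); c=ce[k]+[x0,y0]
    P,e=tri(ray(*w[1:],c),ray(*S["top"][1:],tp[i]),ray(*S["side"][1:],sp[i]))
    print(c.round(1),st[k].tolist(),plane(*w[1:],c,.076).round(4),P.round(4),(np.array(e)*1e3).round(1))
for c in ((377,114),(444,115),(371,266)): print("base",plane(*w[1:],c,.008).round(4))
print([plane(*w[1:],c,.06).round(4).tolist() for c in ((396,159),(389,213),(386,259),(437.5,257.5),(442.5,211.5))])
plan((.561,.2315,.12,97.3),(.561,.2315,.08,97.3),(.561,.2315,.066,97.3,4))
```

```text
[426.9 160. ] [9, 5, 27, 28, 590] [0.5629 0.2327 0.076 ] [0.5617 0.2317 0.08  ] [1.5 2.  1.7]
[420.2 214.3] [9, 6, 26, 27, 529] [0.5683 0.1816 0.076 ] [0.5676 0.1806 0.0787] [1.7 1.1 1.3]
[415.7 262.2] [10, 6, 25, 29, 519] [0.5749 0.1322 0.076 ] [0.5753 0.131  0.0767] [1.5 0.5 1.2]
base [0.5231 0.2631 0.008 ]
base [0.5927 0.2713 0.008 ]
base [0.5483 0.0878 0.008 ]
[[0.5395, 0.2274, 0.06], [0.5433, 0.1739, 0.06], [0.5499, 0.1242, 0.06], [0.6019, 0.1328, 0.06], [0.595, 0.1823, 0.06]]
from [0.4698 0.2002 0.2402] yaw 97.42 tilt [-0.0014 -0.0004]
0.1 0.47 0.6 0 0 0;0.1 0.47 0.6 0 0 0.01;0.09 0.47 0.6 0 0 0;0.1 0.48 0.6 0 0 0.01;0.09 0.47 0.61 0 0 0;0 0 0.5 0 0 0;0 0 0.5 0 0 0;0 0 0.09 0 0 0
0 0 0.09 0 0 0;0 0 0.08 0 0 0;0 0 0.09 0 0 0
```

{"api": "arm_command", "payload": {"increments": "0.1 0.47 0.6 0 0 0;0.1 0.47 0.6 0 0 0.01;0.09 0.47 0.6 0 0 0;0.1 0.48 0.6 0 0 0.01;0.09 0.47 0.61 0 0 0;0 0 0.5 0 0 0;0 0 0.4 0 0 0;0 0 0.1 0 0 0"}}

```text
clock: 4.03
eef_pos: [0.5599, 0.23, 0.0793]
tcp_rot: [-0.001, 0.661, 0.75, -0.001]
force: [0.1, 0.1, 0.1]
finger_gap: -0.0
gripper_force: 0.0
```

{"api": "arm_command", "payload": {"increments": "0 0 0.1 0 0 0;0 0 0.1 0 0 0;0 0 0.05 0 0 0"}}

```text
clock: 4.4
eef_pos: [0.5618, 0.2306, 0.0712]
tcp_rot: [0.0, 0.661, 0.75, 0.0]
force: [-0.7, 0.1, 2.8]
finger_gap: 0.0002
gripper_force: 1.4
```

{"api": "arm_command", "payload": {"increments": "0 0 0.06 0 0 0;0 0 0.05 0 0 0;0 0 0 0 0 0"}}

```text
clock: 4.78
eef_pos: [0.5618, 0.2307, 0.0679]
tcp_rot: [0.0, 0.661, 0.75, 0.0]
force: [-5.6, -2.0, 13.2]
finger_gap: -0.0
gripper_force: 6.8
```

{"api": "arm_command", "payload": {"increments": "0 0 -0.55 0 0 0;-0.62 0 0 0 0 0;-0.62 0 0 0 0 0;0 0 0.2 0 0 0;0 0 0.1 0 0 0;0 0 0.1 0 0 0;0 0 0.1 0 0 0;0 0 0.05 0 0 0"}}

```text
clock: 5.78
eef_pos: [0.5676, 0.1818, 0.0678]
tcp_rot: [-0.0, 0.661, 0.751, -0.0]
force: [-11.3, -2.2, 27.0]
finger_gap: -0.0001
gripper_force: 13.5
```

{"api": "arm_command", "payload": {"increments": "0 0 0 0 0 0;0 0 0 0 0 0"}}

```text
clock: 6.02
eef_pos: [0.5675, 0.1818, 0.068]
tcp_rot: [0.0, 0.661, 0.751, -0.0]
force: [-7.9, -2.4, 16.8]
finger_gap: -0.0001
gripper_force: 8.5
```

{"api": "arm_command", "payload": {"increments": "0 0 -0.55 0 0 0;-0.63 0.01 0 0 0 0;-0.64 0.01 0 0 0 0;0 0 0.2 0 0 0;0 0 0.1 0 0 0;0 0 0.1 0 0 0;0 0 0.08 0 0 0;0 0 0.06 0 0 0"}}

```text
clock: 7.02
eef_pos: [0.5746, 0.1316, 0.0678]
tcp_rot: [-0.0, 0.661, 0.75, -0.0]
force: [-11.7, -2.3, 27.1]
finger_gap: 0.0
gripper_force: 13.4
```

{"api": "arm_command", "payload": {"increments": "0 0 0 0 0 0;0 0 0 0 0 0"}}

```text
clock: 7.28
eef_pos: [0.5745, 0.1316, 0.068]
tcp_rot: [-0.0, 0.661, 0.75, -0.0]
force: [-6.1, -1.6, 14.0]
finger_gap: -0.0002
gripper_force: 7.3
```

{"api": "arm_command", "payload": {"increments": "0 -0.2 -1 0 0 0;0 -0.5 -1 0 0 0;0 -0.5 -1 0 0 0;0 -0.4 -0.6 0 0 0;0 0 0 0 0 0", "grip": -1}}

```text
clock: 7.9
eef_pos: [0.5121, 0.1236, 0.2127]
tcp_rot: [0.002, 0.661, 0.75, 0.002]
force: [0.4, 0.3, 0.1]
finger_gap: 0.0853
gripper_force: 0.0
```

Run:
```python
from h import *
import pickle
w=cam("wrist"); pickle.dump(w,open("w2.pkl","wb")); s=cam("side"); pickle.dump(s,open("s2.pkl","wb"))
c=cv2.resize(s[0][225:330,230:330],None,fx=4,fy=4,interpolation=2)
can=np.zeros((420,800,3),np.uint8); can[:,:400]=c
o=cv2.resize(pickle.load(open("s0.pkl","rb"))["side"][0][225:330,230:330],None,fx=4,fy=4,interpolation=2); can[:,400:]=o
cv2.imwrite("pics/s2.png",can); print(pose()[0],pose()[2]["clock"])
```

```text
[0.51135669 0.12330768 0.2099409 ] 8.0
```

View pics/s2.png

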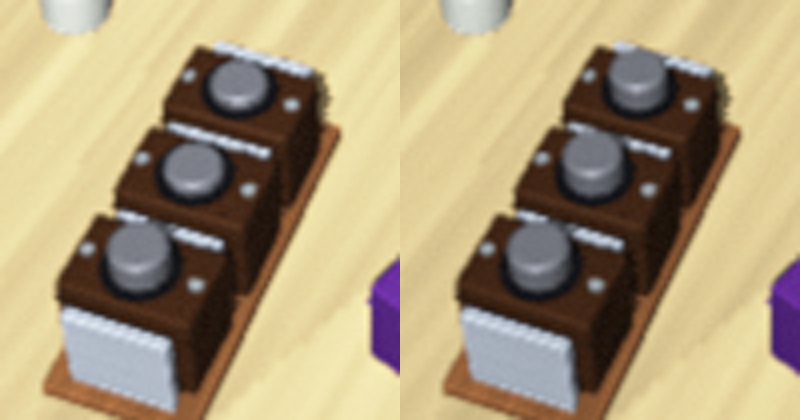

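The leftmost box (side crop left panel, button at (137,255)) stands up again as before. The other two, at (193,170) and (238,85), are down. So the leftmost one is faulty.

Run:
```python
from h import *
plan((.5622,.2322,.13,97.3),(.5622,.2322,.026,97.3,27),(.5622,.2322,.014,97.3,6))
```

```text
from [0.5114 0.1233 0.2099] yaw 97.23 tilt [0.0003 0.0003]
0.64 0.4 0.5 0 0 -0;0.63 0.4 0.5 0 0 -0;0.64 0.4 0.5 0 0 -0.01;0.63 0.4 0.5 0 0 -0;0 0 0.65 0 0 -0;0 0 0.65 0 0 -0;0 0 0.65 0 0 -0;0 0 0.65 0 0 -0
0 0 0.15 0 0 -0;0 0 0.15 0 0 -0
```

{"api": "arm_command", "payload": {"increments": "0.64 0.4 0.5 0 0 0;0.63 0.4 0.5 0 0 0;0.64 0.4 0.5 0 0 -0.01;0.63 0.4 0.5 0 0 0;0 0 0.65 0 0 0;0 0 0.65 0 0 0"}}

```text
clock: 8.75
eef_pos: [0.5611, 0.2324, 0.0751]
tcp_rot: [-0.001, 0.661, 0.751, -0.001]
force: [0.0, -0.5, 0.2]
finger_gap: 0.0856
gripper_force: 0.0
```

{"api": "arm_command", "payload": {"increments": "0 0 0.65 0 0 0;0 0 0.65 0 0 0;0 0 0.15 0 0 0;0 0 0.15 0 0 0;0 0 0 0 0 0"}}

```text
clock: 9.38
eef_pos: [0.5622, 0.2319, 0.0145]
tcp_rot: [0.0, 0.661, 0.751, 0.0]
force: [-0.1, -0.6, -0.3]
finger_gap: 0.0853
gripper_force: 0.0
```

{"api": "arm_command", "payload": {"increments": "0 0 0 0 0 0;0 0 0 0 0 0;0 0 0 0 0 0;0 0 0 0 0 0;0 0 0 0 0 0", "grip": 1}}

```text
clock: 10.0
eef_pos: [0.5632, 0.2321, 0.0159]
tcp_rot: [0.001, 0.661, 0.751, 0.001]
force: [0.2, 0.3, 6.2]
finger_gap: 0.0615
gripper_force: 65.8
```

Run:
```python
from h import *
plan((.5632,.2321,.07,97.3,14),(.5632,.2321,.13,97.3,30),(.54,-.272,.12,68,36),(.54,-.272,.03,68,25),start=(.5627,.2321,.0145,97.3))
```

```text
from [0.5627 0.2321 0.0145] yaw 97.3 tilt [0.0026 0.0005]
-0 0 -0.35 0 0 -0;-0 0 -0.35 0 0 -0;-0 0.01 -0.34 0 0 -0;-0 0 -0.35 0 0 -0;-0 0 -0.75 0 0 -0;-0 0 -0.75 0 0 -0;-0.83 -0.14 0.02 0 0 0.39;-0.83 -0.12 0.02 0 0 0.39
-0.84 -0.09 0.02 0 0 0.39;-0.84 -0.06 0.02 0 0 0.39;-0.84 -0.03 0.02 0 0 0.39;-0.84 -0 0.02 0 0 0.39;-0.84 0.03 0.01 0 0 0.39;-0.84 0.05 0.02 0 0 0.39;-0.84 0.08 0.01 0 0 0.39;-0.83 0.11 0.02 0 0 0.39
-0.83 0.14 0.01 0 0 0.39;-0.82 0.17 0.02 0 0 0.39;-0.82 0.2 0.01 0 0 0.39;-0.81 0.22 0.02 0 0 0.39;-0.81 0.25 0.01 0 0 0.4;0 0 0.56 0 0 -0;0 0 0.56 0 0 -0;0 0 0.57 0 0 -0
0 0 0.56 0 0 -0
```

{"api": "arm_command", "payload": {"increments": "0 0 -0.2 0 0 0;0 0 -0.35 0 0 0;0 0 -0.4 0 0 0;0 0 -0.45 0 0 0;0 0 -0.7 0 0 0;0 0 -0.8 0 0 0;0 0 0 0 0 0"}}

```text
clock: 10.88
eef_pos: [0.5645, 0.2324, 0.1345]
tcp_rot: [0.002, 0.661, 0.751, 0.003]
force: [1.4, 0.4, -2.4]
finger_gap: 0.0614
gripper_force: 65.8
```

{"api": "arm_command", "payload": {"increments": "-0.4 -0.06 0.02 0 0 0.2;-0.83 -0.14 0.02 0 0 0.39;-0.83 -0.12 0.02 0 0 0.39;-0.84 -0.09 0.02 0 0 0.39;-0.84 -0.06 0.02 0 0 0.39;-0.84 -0.03 0.02 0 0 0.39;-0.84 0 0.02 0 0 0.39;-0.84 0.03 0.01 0 0 0.39"}}

```text
clock: 11.88
eef_pos: [0.5449, -0.0211, 0.1224]
tcp_rot: [-0.001, 0.752, 0.659, -0.001]
force: [0.5, -0.2, -1.7]
finger_gap: 0.0614
gripper_force: 65.5
```

{"api": "arm_command", "payload": {"increments": "-0.84 0.05 0.02 0 0 0.39;-0.84 0.08 0.01 0 0 0.39;-0.83 0.11 0.02 0 0 0.39;-0.83 0.14 0.01 0 0 0.39;-0.82 0.17 0.02 0 0 0.39;-0.82 0.2 0.01 0 0 0.39;-0.81 0.22 0.02 0 0 0.39;-0.41 0.12 0 0 0 0.2"}}

```text
clock: 12.88
eef_pos: [0.5283, -0.2728, 0.1181]
tcp_rot: [-0.002, 0.83, 0.558, -0.001]
force: [0.1, -0.5, -2.3]
finger_gap: 0.0615
gripper_force: 65.5
```

Run:
```python
from h import *
plan((.54,-.272,.03,68,20))
n=("top","side")
a=[cv2.resize(cam(k)[0],(400,250),interpolation=3) for k in n]; w=cam("wrist")[0]
can=np.zeros((500,800,3),np.uint8); can[:250,:400]=a[0]; can[:250,400:]=a[1]; can[250:,:400]=cv2.resize(w,(400,250),interpolation=3)
cv2.imwrite("pics/m3.png",can); s=pose()[2]; print(s["finger_gap"],s["force"],s["moment"],s["clock"])
```

```text
from [ 0.5283 -0.2728  0.1181] yaw 67.79 tilt [-0.0028  0.0018]
0.03 0.05 0.44 0 0 -0.01;0.02 0.05 0.44 0 0 -0.01;0.03 0.05 0.44 0 0 -0.01;0.02 0.06 0.44 0 0 -0.01;0.03 0.05 0.44 0 0 -0
0.061054526441019476 [ 0.24834289  0.60143543 -2.90866402] [-0.0301007  -0.00829097  0.00912729] 13.025
```

View pics/m3.png

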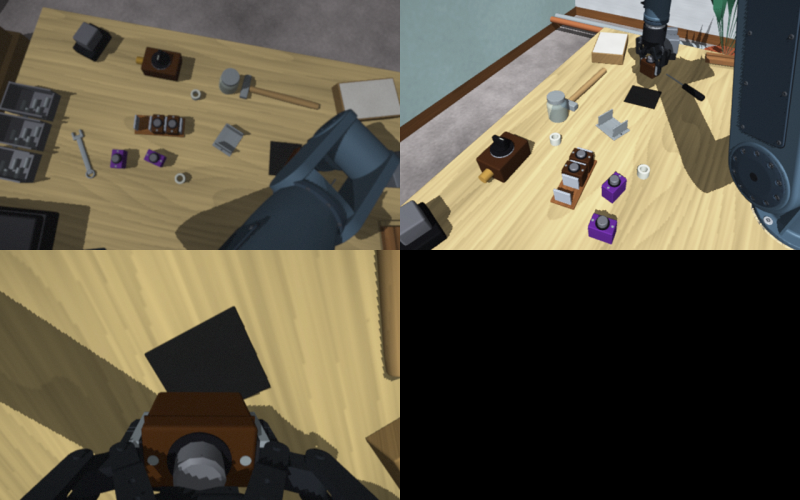

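Box is held upright and centred in the jaws over the pad (wrist panel), with the other two still in the rack.

{"api": "arm_command", "payload": {"increments": "0.03 0.05 0.44 0 0 -0.01;0.02 0.05 0.44 0 0 -0.01;0.03 0.05 0.44 0 0 -0.01;0.02 0.06 0.44 0 0 -0.01;0.03 0.05 0.44 0 0 0;0 0 0.1 0 0 0;0 0 0.1 0 0 0;0 0 0.08 0 0 0"}}

```text
clock: 14.02
eef_pos: [0.5422, -0.2708, 0.0213]
tcp_rot: [0.001, 0.828, 0.56, 0.0]
force: [1.2, 0.8, -2.1]
finger_gap: 0.0611
gripper_force: 65.8
```

{"api": "arm_command", "payload": {"increments": "0 0 0 0 0 0;0 0 0.03 0 0 0;0 0 0 0 0 0"}}

```text
clock: 14.4
eef_pos: [0.5419, -0.2705, 0.0199]
tcp_rot: [0.0, 0.828, 0.56, 0.0]
force: [0.7, -0.3, -2.4]
finger_gap: 0.0612
gripper_force: 65.8
```

{"api": "arm_command", "payload": {"increments": "0 0 0.06 0 0 0;0 0 0.06 0 0 0;0 0 0.03 0 0 0;0 0 0 0 0 0"}}

```text
clock: 14.9
eef_pos: [0.5417, -0.2703, 0.0139]
tcp_rot: [-0.0, 0.828, 0.56, -0.0]
force: [-1.7, 0.7, 2.6]
finger_gap: 0.0616
gripper_force: 66.0
```

{"api": "arm_command", "payload": {"increments": "0 0 0 0 0 0;0 0 0 0 0 0;0 0 0 0 0 0;0 0 -0.3 0 0 0;0 0 -0.8 0 0 0;0 0 -1 0 0 0;0 0 -1 0 0 0;0 0 -0.5 0 0 0.5", "grip": -1}}

```text
clock: 15.9
eef_pos: [0.5431, -0.2712, 0.1616]
tcp_rot: [0.002, 0.84, 0.542, 0.001]
force: [0.7, -0.2, -0.8]
finger_gap: 0.0854
gripper_force: 0.0
```

{"api": "arm_command", "payload": {"increments": "0 0 0 0 0 1;0 0 0 0 0 1;0 0 0 0 0 1;0 0 0 0 0 1;0 0 0 0 0 1;0 0 0 0 0 1;0 0 0 0 0 1;0 0 0 0 0 1"}}

```text
clock: 16.9
eef_pos: [0.542, -0.2705, 0.1587]
tcp_rot: [0.0, 0.975, 0.221, 0.0]
force: [0.3, -0.1, 0.7]
finger_gap: 0.0854
gripper_force: 0.0
```

{"api": "arm_command", "payload": {"increments": "0 0 0 0 0 1;0 0 0 0 0 1;0 0 0 0 0 1;0 0 0 0 0 1;0 0 0 0 0 1;0 0 0 0 0 1;0 0 0 0 0 1;0 0 0 0 0 1"}}

```text
clock: 17.9
eef_pos: [0.542, -0.2705, 0.1587]
tcp_rot: [0.0, 0.992, -0.126, 0.0]
force: [0.4, 0.3, -0.2]
finger_gap: 0.0853
gripper_force: 0.0
```

{"api": "arm_command", "payload": {"increments": "0 0 0 0 0 1;0 0 0 0 0 0.5;0 0 0 0 0 0"}}

```text
clock: 18.27
eef_pos: [0.542, -0.2705, 0.1585]
tcp_rot: [0.0, 0.982, -0.189, 0.0]
force: [0.5, -0.3, -0.9]
finger_gap: 0.0854
gripper_force: 0.0
```

Run:
```python
from h import *
import pickle
w=cam("wrist"); pickle.dump(w,open("w4.pkl","wb")); cv2.imwrite("pics/w4.png",w[0]); plan((.5417,-.2703,.03,-22,20))
```

```text
from [ 0.542  -0.2705  0.1584] yaw -21.77 tilt [ 0.0007 -0.0005]
-0 -0 0.46 0 0 0.01;-0 -0 0.46 0 0 0.01;-0 -0 0.46 0 0 0.01;-0 -0 0.46 0 0 0;-0 -0 0.46 0 0 0.01;-0 -0 0.45 0 0 0;-0.01 -0 0.46 0 0 0.01
```

View pics/w4.png

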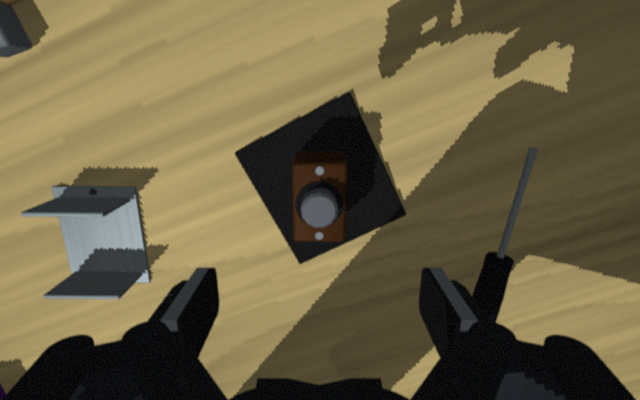

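Wrist view: the box is on the pad, square to the jaws, screws at (319.5,171) and (319,236). The bracket is visible at left, with floor corners (53,186), (135,187), (149,283) and cheek tops at about (22,213)–(105,215) and (45,297)–(120,298).

Run:
```python
from h import *
import pickle
S=pickle.load(open("s0.pkl","rb"));w=pickle.load(open("w4.pkl","rb"))
f=lambda c,z:plane(*w[1:],c,z).round(4)
a,b=f((319.5,171),.058),f((319,236),.058); print(a,b,(a+b)/2,np.degrees(np.arctan2(*(a-b)[1::-1])))
for c in ((53,186),(135,187),(149,283)): print("floor",f(c,.004))
print("cheek",[f(c,.046) for c in ((22,214),(104,216),(45,297),(120,298))])
B=lambda x,y:(335+(x-400)/4-.4,190+y/4-.4);D=lambda x,y:(305+(x-400)/4-.4,165+(y-260)/4-.4)
for c,p,q in (((149,283),(420,170),(550,498)),): pass
```

```text
[ 0.5641 -0.281   0.058 ] [ 0.5176 -0.2621  0.058 ] [ 0.54085 -0.27155  0.058  ] -22.119362823582293
floor [ 0.6273 -0.0535  0.004 ]
floor [ 0.5997 -0.1201  0.004 ]
floor [ 0.5111 -0.0826  0.004 ]
cheek [array([ 0.6156, -0.0528,  0.046 ]), array([ 0.5905, -0.111 ,  0.046 ]), array([ 0.5467, -0.0252,  0.046 ]), array([ 0.5224, -0.0833,  0.046 ])]
```

{"api": "arm_command", "payload": {"increments": "0 0 0.46 0 0 0.01;0 0 0.46 0 0 0.01;0 0 0.3 0 0 0.01"}}

```text
clock: 18.7
eef_pos: [0.5408, -0.2696, 0.1063]
tcp_rot: [-0.001, 0.982, -0.191, -0.001]
force: [-0.6, 0.2, -0.0]
finger_gap: 0.0853
gripper_force: 0.0
```

{"api": "arm_command", "payload": {"increments": "0 0 0.6 0 0 0;0 0 0.6 0 0 0;0 0 0.5 0 0 0;0 0 0.3 0 0 0;0 0 0.16 0 0 0;0 0 0 0 0 0"}}

```text
clock: 19.45
eef_pos: [0.5419, -0.2704, 0.0224]
tcp_rot: [-0.0, 0.982, -0.191, -0.0]
force: [0.0, -0.9, 0.6]
finger_gap: 0.0848
gripper_force: 0.0
```

{"api": "arm_command", "payload": {"increments": "0 0 0 0 0 0;0 0 0 0 0 0;0 0 0 0 0 0;0 0 0 0 0 0;0 0 0 0 0 0", "grip": 1}}

```text
clock: 20.08
eef_pos: [0.5424, -0.2709, 0.0233]
tcp_rot: [0.0, 0.982, -0.191, 0.001]
force: [-0.9, -0.2, 6.5]
finger_gap: 0.0391
gripper_force: 61.5
```

{"api": "arm_command", "payload": {"increments": "0 0 -0.2 0 0 0;0 0 -0.4 0 0 0;0 0 -0.6 0 0 0;0 0 -0.8 0 0 0;0 0 -0.8 0 0 0;0 0 0 0 0 0"}}

```text
clock: 20.82
eef_pos: [0.5437, -0.2717, 0.1382]
tcp_rot: [0.001, 0.982, -0.191, 0.003]
force: [-0.1, -0.0, -2.5]
finger_gap: 0.0392
gripper_force: 60.7
```

Run:
```python
from h import *
import pickle
w=cam("wrist"); pickle.dump(w,open("w5.pkl","wb")); cv2.imwrite("pics/w5.png",w[0]); plan((.569,-.067,.13,-22.5,34)); s=pose()[2]; print(s["finger_gap"],s["force"],s["clock"])
```

```text
from [ 0.5425 -0.2708  0.1359] yaw -21.97 tilt [ 0.0023 -0.0018]
-0.18 -0.71 0.02 0 0 0.02;-0.19 -0.71 0.02 0 0 0.01;-0.19 -0.71 0.02 0 0 0.02;-0.19 -0.71 0.02 0 0 0.01;-0.19 -0.71 0.02 0 0 0.02;-0.19 -0.71 0.02 0 0 0.01;-0.18 -0.71 0.03 0 0 0.02
0.03876358611611136 [-0.55853961 -0.75874299 -3.4401432 ] 20.875
```

View pics/w5.png

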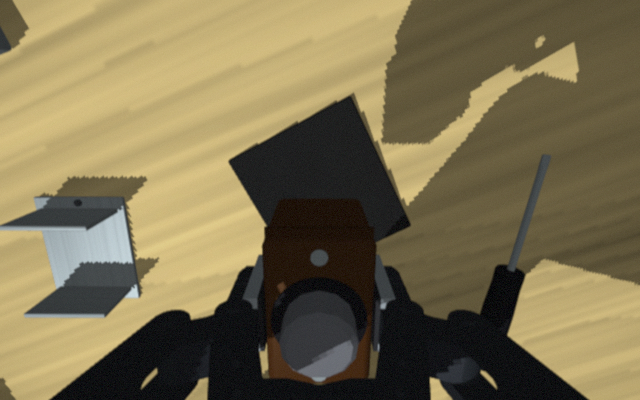

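Box held by its long sides, upright, with far screw at (319,258) and near screw at (320,378).

Run:
```python
from h import *
import pickle
w=pickle.load(open("w5.pkl","rb")); p,R,s=pose()
for c,z in (((319,258),.1706),((320,378),.1706),((264,239),.1706),((374,238),.1706),((278,199),.1186),((371,199),.1186),((320,350),.1866)):
    print(c,((plane(*w[1:],c,z)-p)@R*1000).round(1))
print("force",s["moment"])
```

```text
(319, 258) [ 24.5   1.3 -34.6]
(320, 378) [-28.    1.7 -34.8]
(264, 239) [ 31.7 -17.7 -34.6]
(374, 238) [ 32.1  20.2 -34.6]
(278, 199) [ 30.1 -18.6  17.4]
(371, 199) [30.1 26.8 17.4]
(320, 350) [ -0.9   1.6 -50.7]
force [-0.00984408 -0.02926481 -0.04154134]
```

{"api": "arm_command", "payload": {"increments": "-0.18 -0.71 0.02 0 0 0.02;-0.19 -0.71 0.02 0 0 0.01;-0.19 -0.71 0.02 0 0 0.02;-0.19 -0.71 0.02 0 0 0.01;-0.19 -0.71 0.02 0 0 0.02;-0.19 -0.71 0.02 0 0 0.01;-0.18 -0.71 0.03 0 0 0.02;0 0 0 0 0 0"}}

```text
clock: 21.88
eef_pos: [0.5671, -0.0641, 0.1264]
tcp_rot: [-0.0, 0.981, -0.194, -0.002]
force: [-0.1, -0.1, -2.5]
finger_gap: 0.0395
gripper_force: 61.0
```

Run:
```python
from h import *
plan((.569,-.067,.078,-22.5,20))
```

```text
from [ 0.5671 -0.0641  0.1264] yaw -22.38 tilt [-0.0037  0.0016]
0.02 0.02 0.4 0 0 0.01;0.03 0.01 0.4 0 0 0.01;0.02 0.02 0.41 0 0 0
```

{"api": "arm_command", "payload": {"increments": "0 0 0.45 0 0 0;0 0 0.45 0 0 0;0 0 0.3 0 0 0;0 0 0 0 0 0;0 0 0 0 0 0"}}

```text
clock: 22.5
eef_pos: [0.5688, -0.0669, 0.0807]
tcp_rot: [0.0, 0.981, -0.196, 0.0]
force: [-0.2, 0.2, -1.9]
finger_gap: 0.0391
gripper_force: 61.0
```

Run:
```python
from h import *
import pickle
w=cam("wrist"); s=cam("side"); t=cam("top"); pickle.dump((w,s,t),open("w6.pkl","wb"))
can=np.zeros((600,800,3),np.uint8); can[:250,:400]=cv2.resize(w[0],(400,250),interpolation=3)
can[250:550,:400]=cv2.resize(s[0][160:235,290:390],None,fx=4,fy=4,interpolation=2)
can[:400,400:]=cv2.resize(w[0][200:400,220:420],None,fx=2,fy=2,interpolation=2)
cv2.imwrite("pics/m6.png",can); plan((.569,-.067,.05,-22.5,10))
```

```text
from [ 0.5691 -0.0667  0.0813] yaw -22.53 tilt [ 0.0014 -0.0005]
0 0 0.2 0 0 -0;0 0 0.19 0 0 -0;0 0 0.2 0 0 -0;0 0.01 0.19 0 0 -0.01
```

View pics/m6.png

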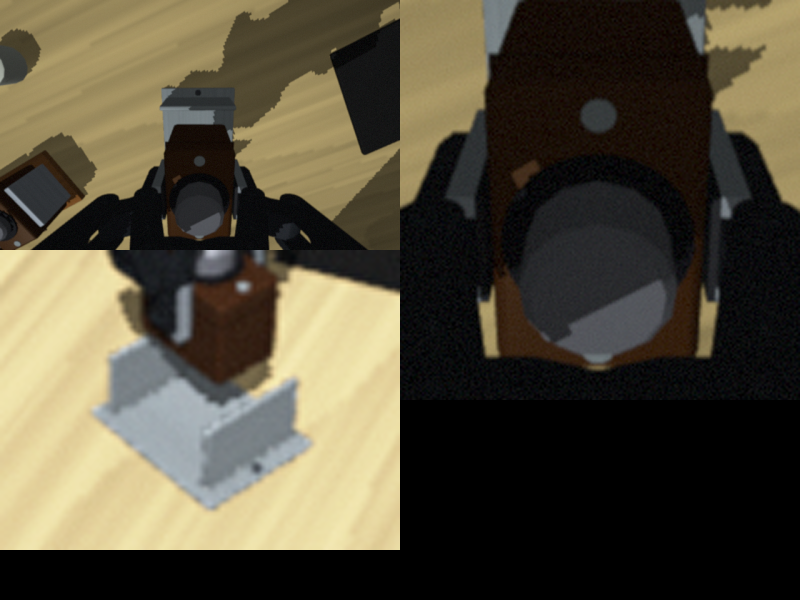

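Side panel shows the box hanging squarely above the gap between the cheeks. In the wrist panel the plate's far edge is at row ~89 and the cheek top at rows ~95–107 (half-scale); plate columns 162–235 are centred on the box.

Run:
```python
from h import *
import pickle
w=pickle.load(open("w6.pkl","rb"))[0]; p,R,s=pose(); g=cv2.cvtColor(w[0],cv2.COLOR_BGR2GRAY)
for u in (275,): print(u,g[135:212,u].tolist())
f=lambda c,z:((plane(*w[1:],c,z)-p)@R*1000).round(1)
print("plate far edge",f((300,141),.004),f((260,141),.004),f((374,142),.004))
for v in range(150,180,4): print(v,f((318,v),.046))
print("box front",f((318,200),.0813-.0173))
```

```text
275 [135, 127, 104, 88, 75, 60, 77, 105, 122, 119, 95, 69, 63, 70, 74, 65, 59, 60, 55, 56, 54, 46, 43, 45, 48, 43, 41, 46, 47, 47, 44, 44, 45, 44, 57, 81, 105, 121, 125, 133, 130, 119, 119, 121, 121, 123, 121, 122, 123, 122, 125, 121, 121, 124, 122, 121, 123, 124, 124, 125, 122, 123, 123, 121, 121, 126, 123, 124, 123, 124, 123, 119, 106, 87, 69, 55, 38]
plate far edge [ 48.5 -10.5  77.3] [ 48.5 -35.5  77.4] [47.9 35.8 77.3]
150 [49.8  0.8 35.4]
154 [47.8  0.8 35.3]
158 [45.7  0.8 35.3]
162 [43.6  0.8 35.3]
166 [41.5  0.8 35.3]
170 [39.4  0.8 35.3]
174 [37.3  0.8 35.3]
178 [35.2  0.8 35.3]
box front [28.8  0.8 17.3]
```

Plate edge +48.2 mm (48 expected) and sides ±35.6 mm confirm the alignment. I'll nudge +0.8 mm in tool x and lower.

{"api": "arm_command", "payload": {"increments": "0.02 0 0.2 0 0 0;0 0 0.2 0 0 0;0 0 0.2 0 0 0;0 0 0.2 0 0 0;0 0 0.2 0 0 0;0 0 0.2 0 0 0;0 0 0.1 0 0 0;0 0 0 0 0 0"}}

```text
clock: 23.65
eef_pos: [0.569, -0.0667, 0.0281]
tcp_rot: [-0.0, 0.981, -0.195, -0.0]
force: [0.2, 0.0, -2.5]
finger_gap: 0.0397
gripper_force: 61.0
```

{"api": "arm_command", "payload": {"increments": "0 0 0.06 0 0 0;0 0 0.05 0 0 0;0 0 0.04 0 0 0;0 0 0.02 0 0 0;0 0 0 0 0 0"}}

```text
clock: 24.28
eef_pos: [0.5692, -0.0668, 0.0216]
tcp_rot: [-0.0, 0.981, -0.195, -0.0]
force: [-0.9, 0.0, -2.5]
finger_gap: 0.0394
gripper_force: 61.0
```

{"api": "arm_command", "payload": {"increments": "0 0 0.02 0 0 0;0 0 0.02 0 0 0;0 0 0 0 0 0"}}

```text
clock: 24.65
eef_pos: [0.5694, -0.0669, 0.0213]
tcp_rot: [0.0, 0.981, -0.195, -0.0]
force: [-5.1, -0.2, 8.5]
finger_gap: 0.039
gripper_force: 62.4
```

{"api": "arm_command", "payload": {"increments": "0 0 0 0 0 0;0 0 0 0 0 0;0 0 0 0 0 0;0 0 -0.2 0 0 0;0 0 -0.6 0 0 0;0 0 -1 0 0 0;0 0 -1 0 0 0;0 0 -1 0 0 0", "grip": -1}}

```text
clock: 25.65
eef_pos: [0.5692, -0.0668, 0.174]
tcp_rot: [0.0, 0.981, -0.195, 0.0]
force: [-0.2, 0.0, 0.7]
finger_gap: 0.0851
gripper_force: 0.0
```

{"api": "arm_command", "payload": {"increments": "-0.4 0.9 0 0 0 0;-0.4 0.9 0 0 0 0;-0.4 0.9 0 0 0 0;-0.4 0.9 0 0 0 0;-0.4 0.9 0 0 0 0;-0.4 0.9 0 0 0 0;0 0 0 0 0 0"}}

```text
clock: 26.52
eef_pos: [0.3965, -0.2311, 0.1727]
tcp_rot: [0.0, 0.98, -0.197, 0.0]
force: [0.3, -0.5, 0.2]
finger_gap: 0.085
gripper_force: 0.0
```

Run:
```python
from h import *
s=cam("side");t=cam("top")
can=np.zeros((600,800,3),np.uint8)
can[:300,:400]=cv2.resize(s[0][160:235,290:390],None,fx=4,fy=4,interpolation=2)
can[300:600,:400]=cv2.resize(s[0][215:315,235:368],(400,300),interpolation=2)
can[:280,400:]=cv2.resize(t[0][185:255,320:420],None,fx=4,fy=4,interpolation=2)
can[300:600,400:]=cv2.resize(t[0][100:300,170:437],(400,300),interpolation=2)
cv2.imwrite("pics/f.png",can); p=pose(); print(p[0],p[2]["clock"])
```

```text
[ 0.39791904 -0.22977398  0.17259387] 26.625
```

View pics/f.png

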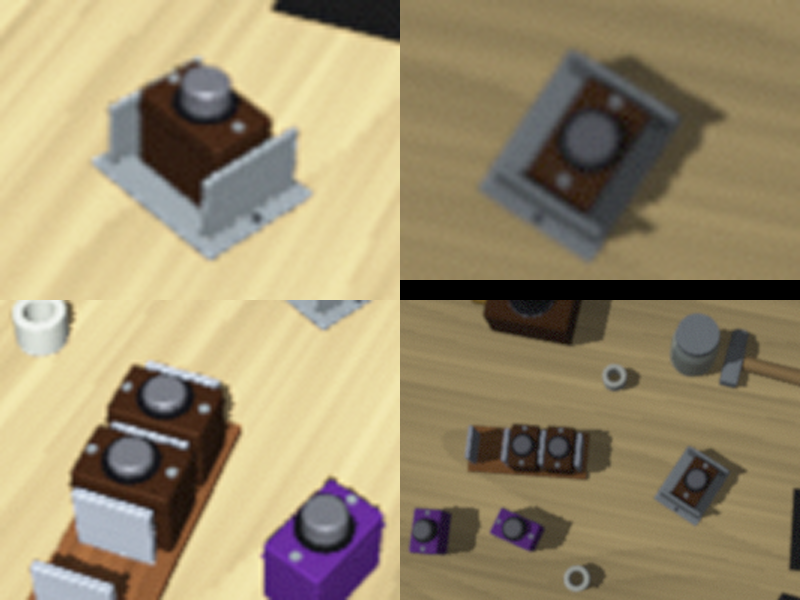

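The faulty box stands upright between the cheeks, seen at (205,110) in the side panel and (595,145) in the top panel. The two good boxes are in the rack with buttons down, and the jar and sleeves are unmoved.

```bash
python3 -c "
from rig import manip
print(manip.hand_in())"
```

```text
the job is handed in; nothing more can be done
None
```

The job is done and handed in at about 27 s of the 67 s: I clicked all three boxes left to right, and the leftmost, the faulty one, now stands upright in the returns bracket; the two good boxes remain in the rack with their buttons down, and the jar and bearing sleeves are undisturbed.

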